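# Clamp the half-carved blank with the vise's outer ring

### The job

Stand the half-carved wooden figure upright in the carving vise, on the bed about midway along the jaws and with its long base parallel to them. Then clamp it against the back stop by turning only the wide outer ring of the dual control clockwise, until the jaw presses it with about 15 newtons (the soft wood is bruised by 40), and let go. The small inner knob is already set: it must not turn, and leave the other things on the bench where they lie.

Things in the scene. Friction and masses are not known exactly. Their poses are not given: they have to be found in the camera images.
- vise: Low grey carving vise fixed to the bench. Origin: centre of its underside. Bed 110 mm (x) by 260 mm (y), its top 20 mm above the origin. Clamps along its y: on the -y half a housing (90 mm in x, y -120 to -25 mm, top at 46 mm) carries the dual control, axis vertical at x 0, y -70 mm; then moving jaw, gap for the work, and back stop.
- ring_axis (a point): On the vertical axis of the dual control, half way up the outer ring: a black knurled cylinder 64 mm across, 24 mm tall (12 mm below to 12 mm above this point; 50 to 74 mm above the bench). Fingers have free room all round it: nothing near reaches above 50 mm except the work in the vise, at least 65 mm from the axis once against the stop.
- ring (a joint): Outer ring angle, rad, 0 at the start, growing clockwise seen from above; closes the jaw 10 mm per rad (0 to 3.2). Clamping takes 0.8 to 2.1 rad: re-grip as the wrist needs. Steady drag about 0.30 N m either way, stays where left; each newton between jaw and work adds 0.010 N m to the closing torque. Sliding the work to the stop adds about 1 N only.
- inner (a joint): Inner knob angle, rad, clockwise seen from above, -1 to 1 at the start. Bare aluminium knob, 32 mm across, coaxial with the ring and standing on it, 75 to 98 mm above the bench; its upper half is a bar grip 9 mm wide. Turns very easily (0.02 N m) and must stay as set.
- inner_mark (a point): Index mark on the top rim of the inner knob, 14 mm from the axis.
- jaw: Rubber facing of the moving jaw (6 mm thick, 88 mm along x, 21 to 47 mm above the bench) on a steel carriage. Origin: middle of the lower edge of its clamping face, which looks to the vise's +y; axes as the vise. Moves to +y as the ring closes. The rubber yields about 1 mm for 15 N.
- stop: Fixed back stop: steel bar 88 mm along x, 18 mm along y, 27 mm tall with two low bolt heads, on the bed parallel to the jaw, elsewhere along the vise's y each time. Origin: centre of its underside; its clamping face lies 9 mm from it towards the jaw. At the start the gap between jaw and stop is 50 to 60 mm.
- blank: Half-carved wooden figure, 0.07 to 0.14 kg, upright on the bench. Origin: centre of its underside, z up. Flat base 70 mm (x), 35 mm tall, hand-sawn to 38 to 43 mm wide (y); the long faces go to jaw and stop, either way round. Above it a flat-sided body, 36 mm in x, 30 mm in y, 35 to 67 mm high, good to hold across x; round head 27 mm across up to 93 mm.
- chisel_a: A chisel lying across the bench beyond the vise, 25 mm high; leave it.
- chisel_b: Chisel in the row at the left, leave it.
- chisel_c: Chisel in the row at the left, leave it.
- chisel_d: Chisel in the row at the left, leave it.
- offcut: Small wooden offcut, 55 x 32 x 26 mm, beyond the figure; leave it.
- wax_jar: Low amber jar, 54 mm across, 50 mm tall, near the robot; leave it.
- mallet: Wooden mallet lying at the right, 62 mm high at most; leave it.
Things that resemble listed ones, but are neither listed nor needed, are in the scene too. Leave any blue or purple look-alike of the blank alone.

How it is judged:
By the outcome, as a careful person would: the job done as asked, in the order asked, and still so for the second after the job is handed in, with the robot touching nothing.
It also fails if it takes over 64 s, if anything falls off the work surface, if the arm or the gripper's body presses on something with over 40 N, if the wrist force passes 120 N, or if a joint passes its speed limit or range.

### The arm

A 6-joint arm with a two-finger parallel gripper is mounted at the origin on the work surface. World frame = base frame: x ahead of the robot, y to its left, z up, the work surface at z = 0. Lengths are in m, angles in rad, forces in N, time in s.
With the tool pointing down it reaches from about 0.275 to 0.85 m from the base axis. Payload 19 kg.
Tool frame: the origin (TCP) lies at the centre of the arm's flange, where the gripper is bolted on; the fingertips stand 173 mm ahead of it and the grasp point (between the pads) lies 155 mm ahead of it; y points along the fingers, x is the direction in which the jaws open and shut, and the axes are right-handed (so a half turn about y gives the same grasp; the last joint's range is limited). The gripper opens to 85 mm and grips with 20 to 120 N. Pads are 22 mm wide; open, the fingers measure 114 mm over their backs; the gripper's body (76 mm by 85 mm) begins 54 mm behind the grasp point. The pads swing forward as they close: fully open they stand 13 mm farther back than shut.
Start: joints at [-1.424, 0.15, 1.437, -0, 1.554, -0.134], TCP at [0.159, -0.552, 0.405] pointing down, gripper open.
Joint ranges: [-2.8, 2.8], [-0.68, 2.1], [0.12, 2.68], [-1.39, 4.53], [0.16, 2.79], [-2.81, 2.81]. Speed limits (rad/s): [1.89, 1.89, 2.22, 3.01, 3.01, 3.01].

### API

Orientations are given as [roll, pitch, yaw] about the fixed x, y, z axes, in that order (R = Rz(yaw) Ry(pitch) Rx(roll)).
In Python, from cell import status, vision, r gives the robot as it stands. The module is installed in compiled form; this text tells all that it offers.
- The arm moves only by the shell command python3 -m pendant 'ROWS' [OPENING] [FORCE]. ROWS is JSON, a list of rows, each an object of numbers: "tx", "ty", "tz": the shift along the world's x, y, z in mm; "roll": the turn about the world's z in rad. In form: [{"tx": .., "ty": .., "tz": .., "roll": ..}, ...]. A call has 1 to 8 rows; each row shifts and turns the commanded pose from where the row before left it; what a row does not reach is not made up. A row lasts 1/8 s, in which the tool goes at most 62.5 mm and 10.7 degrees, less where a joint would pass 70% of its speed; a pose out of reach is approached as far as the arm can. A call is refused whole if a number of a shift passes 62.5 or a number of a turn 0.188, either way. A call with a gripper value outside its range is refused whole. OPENING is the finger opening in mm, from 0 to 85.4, set as the call begins (- or left out, the last holds). The fingers move at their own pace and stop on an object; FORCE is the grip in N (left out, the last holds). Time passes only in rows, so rows that do not move let the fingers close. It gives the time, the measured TCP pose, the force and the opening at its end, in the units of the state.
- status.state(): the state, without advancing time (a new reading comes with each control period).
- vision.snapshot(name): name is "scene" or "top"; returns a dict with "color" (420x560x3 uint8, red, green, blue), "fx", "fy", "cx", "cy" (pixels), "eye" and "attitude" of the camera in the world. Camera axes: x right, y up, looking along -z (the intrinsics and any distortion apply to the point x, -y, -z); pixel columns grow to the right and rows downward; lengths in m; the calibration is good to about 2 mm. A picture is of the moment at which its call begins. There is no depth.
- r.close_job(): hands the job in, once; it reports no verdict.
The state is a dict: "time": time; "joint_pos": joint angles; "qd": joint speeds; "tau": joint torques, N m; "position": TCP position; "ee_rot": TCP orientation; "wrist_force": force on the tool from outside, world axes, zero at the start; "wrist_torque": the same for the moment, N m; "grip_width": finger opening in m.
Only numpy, scipy, OpenCV 4.12 (cv2) and the standard library are available. Lean on these libraries where they do the work, as an engineer would, in place of code of your own. Each camera call takes 0.05 s, during which the arm holds its last target.

## Working session

There is one attempt and no reset: what is moved stays moved. The work goes in short steps, Python scripts to look and compute and a shell command to move; the robot and the scene stay as the last step left them, time stands still between calls to the robot, and variables do not carry over. Pictures are saved under pics/ and viewed, and the job is handed in when it is done.

```bash
mkdir -p pics; python3 - <<'E'
from cell import status, vision
import cv2
for n in("scene","top"):
    s=vision.snapshot(n); cv2.imwrite(f"pics/{n}0.png",s["color"][:,:,::-1])
    print(n,{k:v for k,v in s.items() if k!="color"})
print(status.state())
E
```

```text
scene {'fx': 380.38542147204964, 'fy': 380.38542147204964, 'cx': 280.204116820372, 'cy': 208.10621494434082, 'eye': array([1.28098819, 0.01260579, 1.06695766]), 'attitude': array([0.6431404 , 0.01204104, 1.53930016])}
top {'fx': 544.3250368480423, 'fy': 544.3250368480423, 'cx': 272.63568926826457, 'cy': 204.9592052772271, 'eye': array([0.31473427, 0.03056376, 1.45534057]), 'attitude': array([ 0.16852545, -0.01891543, -1.57789702])}
{'time': 0.1, 'joint_pos': array([-1.42397706e+00,  1.50900343e-01,  1.43792566e+00, -5.13825530e-06,
        1.55378981e+00, -1.33997960e-01]), 'qd': array([-0.0002694 , -0.00063311, -0.00020544, -0.00139811,  0.00034718,
       -0.00047042]), 'tau': array([ 5.03392330e-04, -7.14385128e+01, -5.71804297e+01, -4.35672800e-04,
        7.05762097e-03, -3.02365527e-05]), 'position': array([ 0.15933255, -0.55244934,  0.40417661]), 'ee_rot': array([-1.57066473e+00,  1.01467954e-03, -1.28997894e+00]), 'wrist_force': array([-0.47306418, -0.63636382,  0.24453115]), 'wrist_torque': array([-0.06935553, -0.01967512,  0.01620231]), 'grip_width': 0.08576079687838878}
```

View pics/scene0.png

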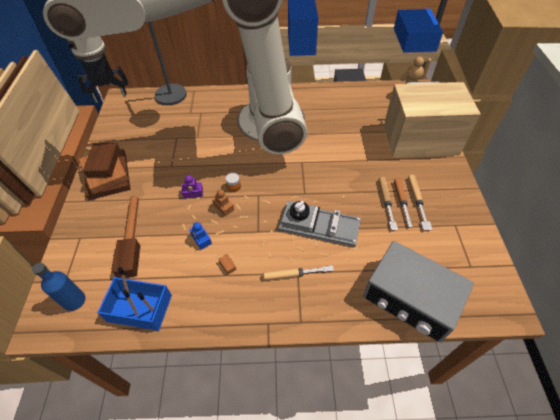

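View pics/top0.png

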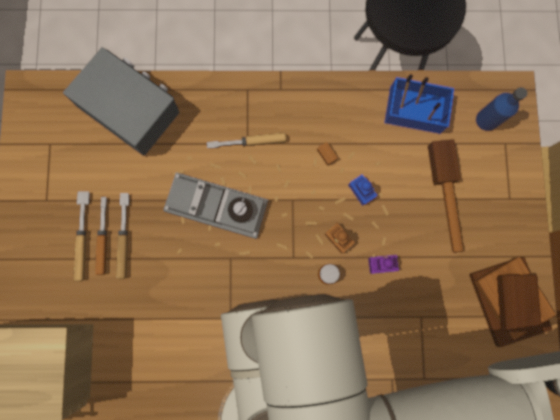

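```bash
cat > h.py <<'E'
import numpy as np
from scipy.spatial.transform import Rotation as R
def ray(s,u,v):
    d=np.array([(u-s["cx"])/s["fx"],-(v-s["cy"])/s["fy"],-1.])
    return R.from_euler("xyz",s["attitude"]).apply(d)
def onz(s,u,v,z):
    d=ray(s,u,v);e=np.array(s["eye"]);return (e+d*(z-e[2])/d[2])
def proj(s,p):
    c=R.from_euler("xyz",s["attitude"]).inv().apply(np.array(p)-s["eye"])
    return s["cx"]+s["fx"]*c[0]/-c[2], s["cy"]-s["fy"]*c[1]/-c[2]
E
python3 - <<'E'
import cv2
t=cv2.imread("pics/top0.png");s=cv2.imread("pics/scene0.png")
def crop(i,x,y,w,h,n,k): cv2.imwrite(f"pics/{n}.png",cv2.resize(i[y:y+h,x:x+w],None,fx=k,fy=k,interpolation=cv2.INTER_CUBIC))
crop(t,155,165,120,80,"t_vise",6)
crop(t,300,170,110,110,"t_blank",5)
crop(s,265,185,110,70,"s_vise",7)
crop(s,170,165,90,95,"s_blank",6)
E
```

```text
(no output)
```

View pics/t_vise.png

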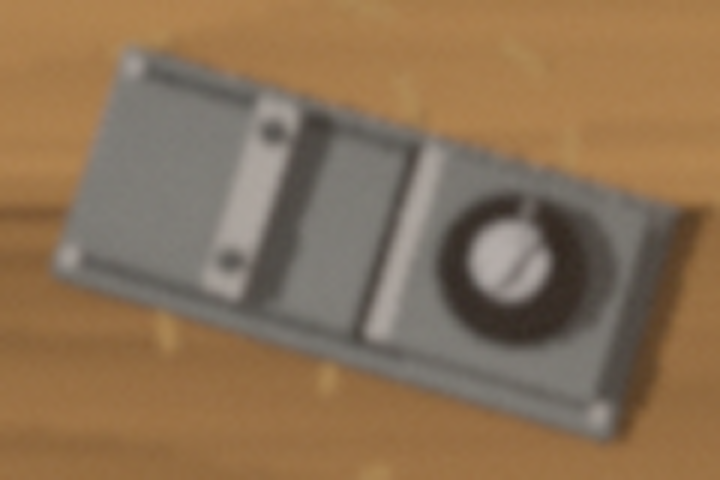

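View pics/t_blank.png

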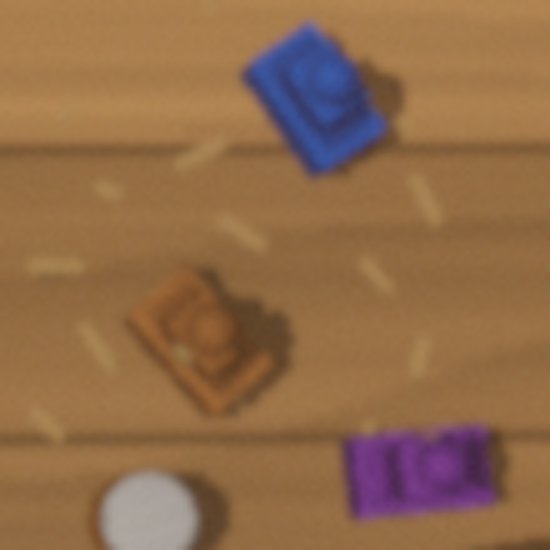

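View pics/s_vise.png

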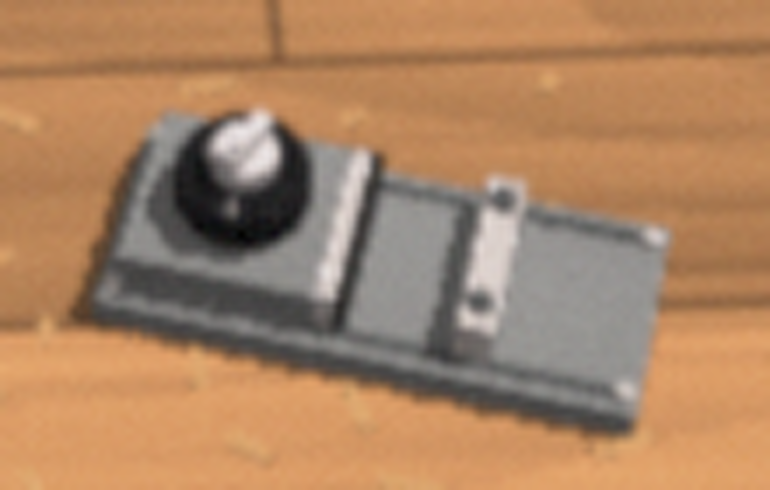

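View pics/s_blank.png

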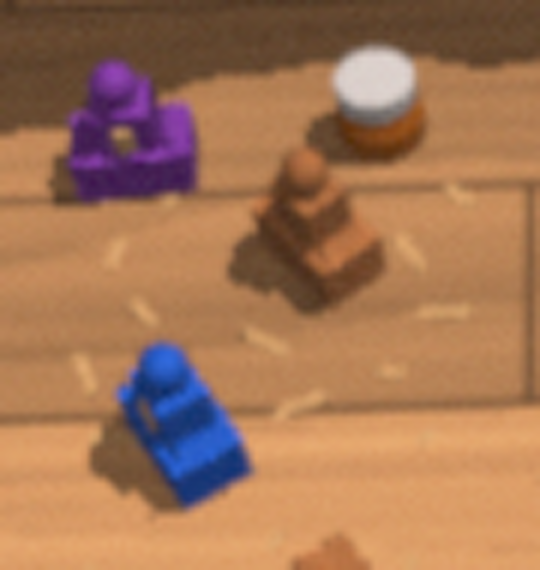

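```bash
cat > m1.py <<'E'
from h import *
from cell import vision
import cv2
S={n:vision.snapshot(n) for n in("top","scene")}
T=S["top"]
def c2p(x,y,ox,oy,k): return (x+.5)/k-.5+ox,(y+.5)/k-.5+oy
def tv(x,y,z): return onz(T,*c2p(x,y,155,165,6),z)
def sv(x,y,z): return onz(S["scene"],*c2p(x,y,265,185,7),z)
def tb(x,y,z): return onz(T,*c2p(x,y,300,170,5),z)
def sb(x,y,z): return onz(S["scene"],*c2p(x,y,170,165,6),z)
np.set_printoptions(precision=4,suppress=True)
if __name__=="__main__":
    for l,f,pts in(("bed top",tv,[(130,48,.02),(58,272,.02),(612,437,.02)]),
      ("bed scene",sv,[(670,232,.02),(632,420,.02),(95,300,.02)]),
      ("bolts t",tv,[(273,131,.049),(231,260,.049)]),("bolts s",sv,[(503,198,.049),(481,301,.049)]),
      ("stop corners t",tv,[(258,92,.047),(300,105,.047),(240,300,.047),(203,288,.047)]),
      ("stop corners s",sv,[(490,177,.047),(525,183,.047),(493,340,.047),(455,333,.047)]),
      ("jaw t: dark left edge ends",tv,[(408,150,.047),(363,335,.047)]),
      ("jaw s: dark right edge",sv,[(383,155,.047),(340,325,.047)]),
      ("ring t",tv,[(513,268,.074)]),("inner t",tv,[(512,265,.095)]),
      ("ring s",sv,[(243,175,.074)]),
      ("blank base t",tb,[(190,265,.035),(125,320,.035),(213,415,.035),(277,355,.035)]),
      ("blank base s",sb,[(255,212,.035),(385,245,.035),(325,280,.035)]),
      ("head t",tb,[(211,327,.085)]),("head s",sb,[(306,172,.0795)]),
      ):
        print(l); [print("  ",f(*p)) for p in pts]
E
python3 m1.py
```

```text
bed top
   [0.6482 0.2607 0.02  ]
   [0.5465 0.2902 0.02  ]
   [0.4718 0.0448 0.02  ]
bed scene
   [0.5476 0.2928 0.02  ]
   [0.6517 0.2589 0.02  ]
   [0.576  0.0154 0.02  ]
bolts t
   [0.6041 0.1927 0.049 ]
   [0.5468 0.2101 0.049 ]
bolts s
   [0.5452 0.2095 0.049 ]
   [0.6031 0.1924 0.049 ]
stop corners t
   [0.622  0.1998 0.047 ]
   [0.6161 0.1813 0.047 ]
   [0.5295 0.2061 0.047 ]
   [0.5349 0.2223 0.047 ]
stop corners s
   [0.5312 0.2052 0.047 ]
   [0.5354 0.2214 0.047 ]
   [0.6233 0.1958 0.047 ]
   [0.6188 0.1789 0.047 ]
jaw t: dark left edge ends
   [0.5958 0.1337 0.047 ]
   [0.5139 0.1526 0.047 ]
jaw s: dark right edge
   [0.516  0.1556 0.047 ]
   [0.6124 0.1269 0.047 ]
ring t
   [0.5388 0.0865 0.074 ]
inner t
   [0.5366 0.086  0.095 ]
ring s
   [0.5452 0.0859 0.074 ]
blank base t
   [ 0.5084 -0.1691  0.035 ]
   [ 0.4793 -0.1341  0.035 ]
   [ 0.4292 -0.1791  0.035 ]
   [ 0.4605 -0.2136  0.035 ]
blank base s
   [ 0.4627 -0.2096  0.035 ]
   [ 0.4896 -0.1336  0.035 ]
   [ 0.5131 -0.1664  0.035 ]
head t
   [ 0.4698 -0.1719  0.085 ]
head s
   [ 0.4706 -0.1736  0.0795]
```

```bash
cat > ov.py <<'E'
from m1 import *
import sys
def box(s,im,k,ox,oy,c,yaw,x0,x1,y0,y1,zs,col):
    for z in zs:
        P=[]
        for a,b in((x0,y0),(x1,y0),(x1,y1),(x0,y1)):
            w=[c[0]+a*np.cos(yaw)-b*np.sin(yaw),c[1]+a*np.sin(yaw)+b*np.cos(yaw),z]
            u,v=proj(s,w);P.append([(u-ox+.5)*k-.5,(v-oy+.5)*k-.5])
        cv2.polylines(im,[np.int32(np.round(P))],True,col,1)
def circ(s,im,k,ox,oy,c,z,r,col):
    P=[]
    for t in np.linspace(0,6.28,60):
        u,v=proj(s,[c[0]+r*np.cos(t),c[1]+r*np.sin(t),z]);P.append([(u-ox+.5)*k-.5,(v-oy+.5)*k-.5])
    cv2.polylines(im,[np.int32(np.round(P))],True,col,1)
def crop(s,ox,oy,w,h,k): return cv2.resize(s["color"][oy:oy+h,ox:ox+w,::-1].copy(),None,fx=k,fy=k,interpolation=cv2.INTER_CUBIC)
E
cat > ov1.py <<'E'
from ov import *
B=(.470,-.1735);by=.74;V=np.array([.5605,.1535]);vy=-.294
out=[]
for n,(o1,o2) in {"top":((300,200),(160,165)),"scene":((190,170),(270,185))}.items():
    s=S[n]
    im=crop(s,*o1,65,65,6);a=(s,im,6,*o1)
    box(*a,B,by,-.035,.035,-.0205,.0205,[0,.035],(0,255,255));box(*a,B,by,-.018,.018,-.015,.015,[.067],(255,255,0));circ(*a,B,.0795,.0135,(0,255,0))
    im2=crop(s,*o2,110,80,6);a=(s,im2,6,*o2)
    yv=np.array([-np.sin(vy),np.cos(vy)])
    box(*a,V,vy,-.055,.055,-.13,.13,[.02],(0,255,255))
    box(*a,V,vy,-.044,.044,.0407,.0587,[.047],(255,255,0))
    box(*a,V,vy,-.044,.044,-.0175,-.0115,[.047],(255,0,255))
    circ(*a,V-.07*yv,.074,.032,(0,255,0));circ(*a,V-.07*yv,.050,.032,(0,200,0));circ(*a,V-.07*yv,.086,.016,(0,0,255))
    cv2.imwrite(f"pics/ov_{n}_b.png",im);cv2.imwrite(f"pics/ov_{n}_v.png",im2)
A=[cv2.imread(f"pics/ov_{n}_b.png") for n in("top","scene")];cv2.imwrite("pics/ovb.png",np.hstack(A))
E
python3 ov1.py
```

```text
(no output)
```

View pics/ovb.png

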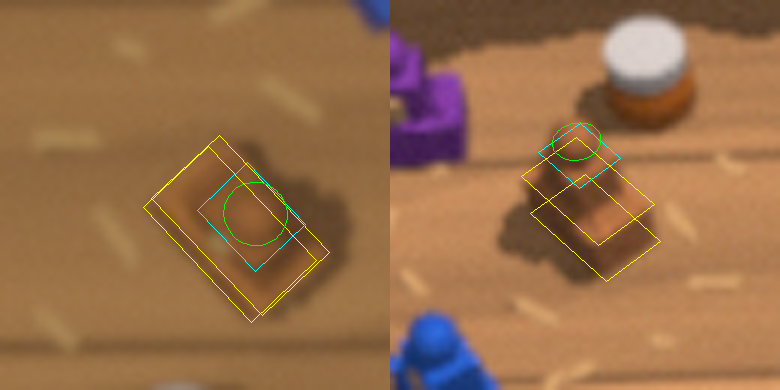

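View pics/ov_top_v.png

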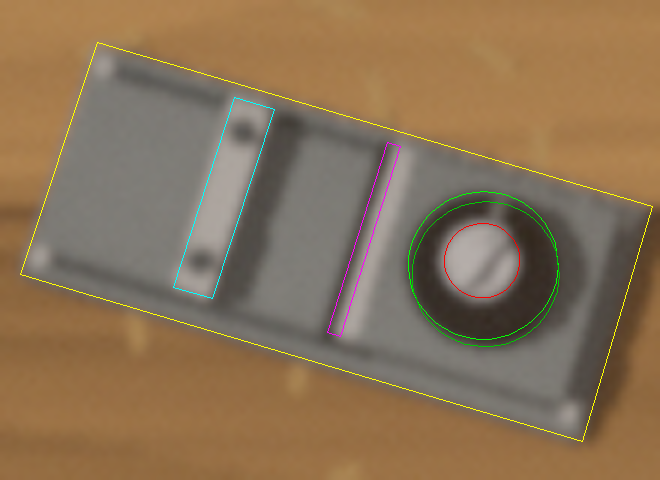

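View pics/ov_scene_v.png

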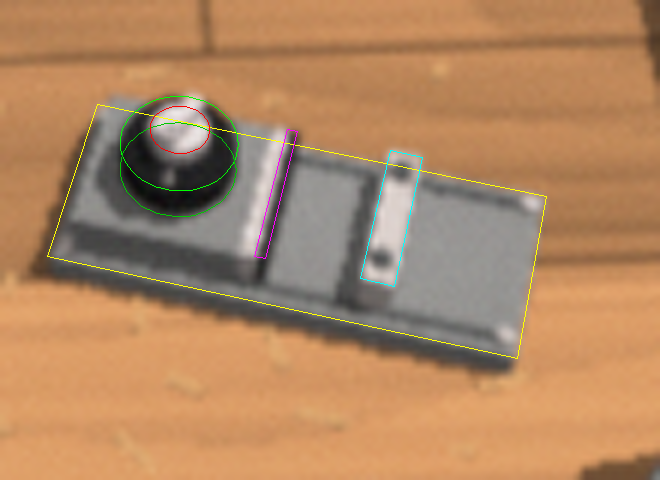

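```bash
python3 -m pendant '[{"tx":26,"ty":31.5,"roll":0.17},{"tx":26,"ty":31.5,"roll":0.17},{"tx":26,"ty":31.5,"roll":0.17},{"tx":26,"ty":31.5,"roll":0.17},{"tx":26,"ty":31.5,"roll":0.17},{"tx":26,"ty":31.5,"roll":0.17},{"tx":26,"ty":31.5,"roll":0.17},{"tx":26,"ty":31.5,"roll":0.17}]' 85
```

```text
invalid input
```

```bash
python3 -m pendant '[{"tx":26,"ty":31.5,"tz":0,"roll":0.17},{"tx":26,"ty":31.5,"tz":0,"roll":0.17},{"tx":26,"ty":31.5,"tz":0,"roll":0.17},{"tx":26,"ty":31.5,"tz":0,"roll":0.17},{"tx":26,"ty":31.5,"tz":0,"roll":0.17},{"tx":26,"ty":31.5,"tz":0,"roll":0.17},{"tx":26,"ty":31.5,"tz":0,"roll":0.17},{"tx":26,"ty":31.5,"tz":0,"roll":0.17}]' 85
```

```text
time: 1.3
position: [0.368, -0.2993, 0.4048]
ee_rot: [-1.571, -0.0, 0.076]
wrist_force: [1.2, -0.8, -0.0]
grip_width: 0.0846
```

```bash
python3 -m pendant '[{"tx":20.6,"ty":25.2,"tz":-20,"roll":0.133},{"tx":20.6,"ty":25.2,"tz":-20,"roll":0.133},{"tx":20.6,"ty":25.2,"tz":-20,"roll":0.133},{"tx":20.6,"ty":25.2,"tz":-20,"roll":0.133},{"tx":20.6,"ty":25.2,"tz":-20,"roll":0.133},{"tx":0,"ty":0,"tz":0,"roll":0},{"tx":0,"ty":0,"tz":0,"roll":0}]' 
python3 - <<'E'
from ov import *
s=S["scene"];cv2.imwrite("pics/g1.png",crop(s,150,90,130,130,5))
s=S["top"];cv2.imwrite("pics/g1t.png",crop(s,270,160,140,110,5))
E
```

```text
time: 2.17
position: [0.4702, -0.1747, 0.305]
ee_rot: [-1.571, 0.0, 0.734]
wrist_force: [-0.7, -0.2, 0.1]
grip_width: 0.0852
```

View pics/g1.png

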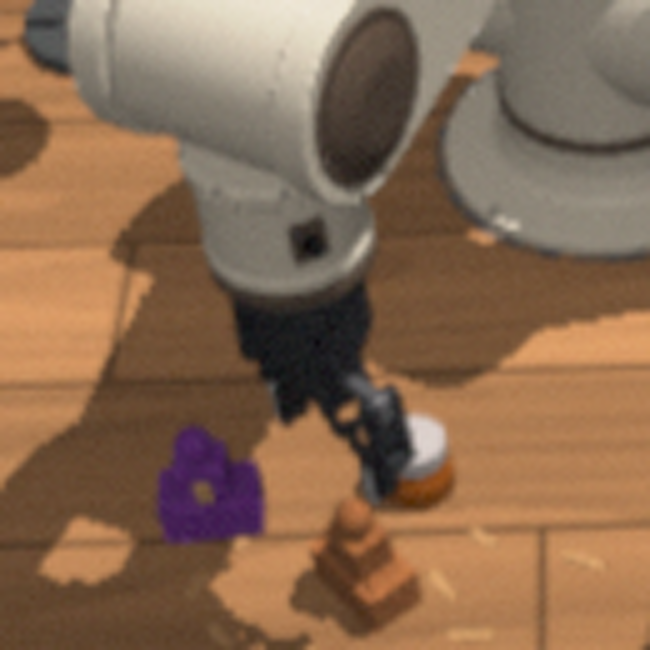

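```bash
python3 - <<'E'
from ov import *
for z in(.13,.14,.15): print(z,proj(S["scene"],[.470+.05*np.cos(.734),-.1747+.05*np.sin(.734),z]),proj(S["scene"],[.470+.043*np.cos(.734),-.1747+.043*np.sin(.734),z]))
print(onz(T,330,274,.05), onz(S["scene"],150+84,90+85,.05))
E
```

```text
0.13 (np.float64(227.86701265277776), np.float64(191.81475581824222)) (np.float64(226.48155749643536), np.float64(190.60291764487243))
0.14 (np.float64(227.4812725376107), np.float64(189.81257237589298)) (np.float64(226.0876181932906), np.float64(188.5978002510759))
0.15 (np.float64(227.09037266747703), np.float64(187.78360723375548)) (np.float64(225.68842296382329), np.float64(186.56593064137778))
[ 0.3732 -0.1438  0.05  ] [ 0.364  -0.1363  0.05  ]
```

View pics/g1t.png

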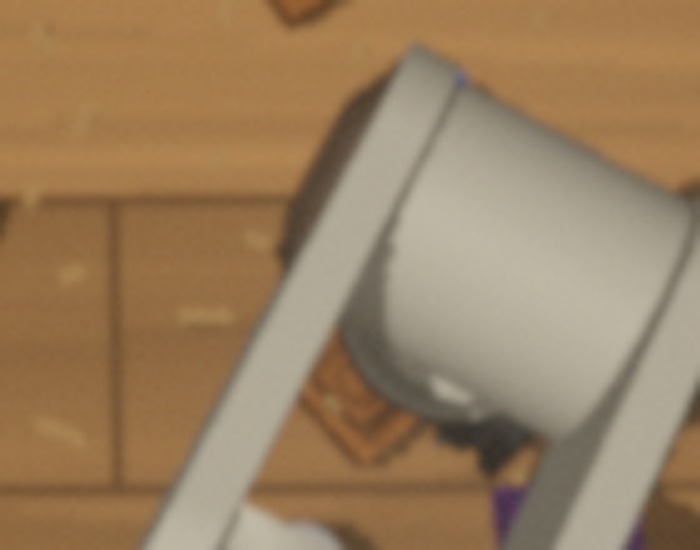

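```bash
python3 -m pendant '[{"tx":0.5,"ty":0.5,"tz":-28,"roll":0},{"tx":0.5,"ty":0.5,"tz":-28,"roll":0},{"tx":0,"ty":0,"tz":-28,"roll":0},{"tx":0,"ty":0,"tz":0,"roll":0},{"tx":0,"ty":0,"tz":0,"roll":0}]' 62
python3 - <<'E'
from ov import *
s=S["scene"];cv2.imwrite("pics/g2.png",crop(s,180,140,80,80,8))
E
```

```text
time: 3.0
position: [0.4715, -0.1739, 0.2219]
ee_rot: [-1.572, -0.0, 0.734]
wrist_force: [0.2, 0.3, 0.3]
grip_width: 0.0621
```

View pics/g2.png

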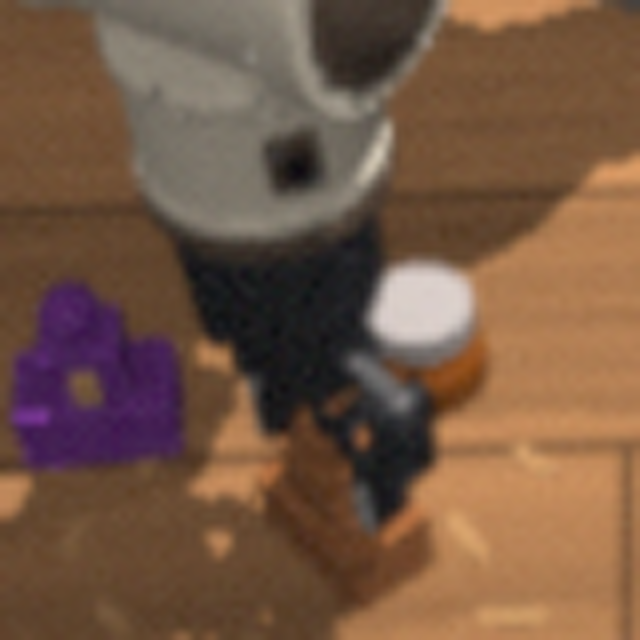

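```bash
python3 -m pendant '[{"tx":0,"ty":0,"tz":0,"roll":0},{"tx":0,"ty":0,"tz":0,"roll":0},{"tx":0,"ty":0,"tz":0,"roll":0},{"tx":0,"ty":0,"tz":0,"roll":0}]' 20 40
python3 -c "
from cell import status;s=status.state();print(s['wrist_force'],s['wrist_torque'])
from ov import *
for z in (.035,.04,.045,.05,.055): print(z,proj(S['scene'],[.4975+.0074,-.1504-.0081,z]))
cv2.imwrite('pics/g3.png',crop(S['scene'],180,140,80,80,8))"
```

```text
time: 3.6
position: [0.4715, -0.1736, 0.2215]
ee_rot: [-1.572, -0.0, 0.735]
wrist_force: [-1.8, -0.4, 7.3]
grip_width: 0.0351
[-1.78782527 -0.35837396  7.30416899] [ 0.00459393  0.26808177 -0.00481502]
0.035 (np.float64(226.21868462464874), np.float64(209.23436452430755))
0.04 (np.float64(226.0328655085146), np.float64(208.35070711937766))
0.045 (np.float64(225.84588622323477), np.float64(207.46153256380205))
0.05 (np.float64(225.65773586943965), np.float64(206.56678902594535))
0.055 (np.float64(225.4684034108032), np.float64(205.6664240228802))
```

View pics/g3.png

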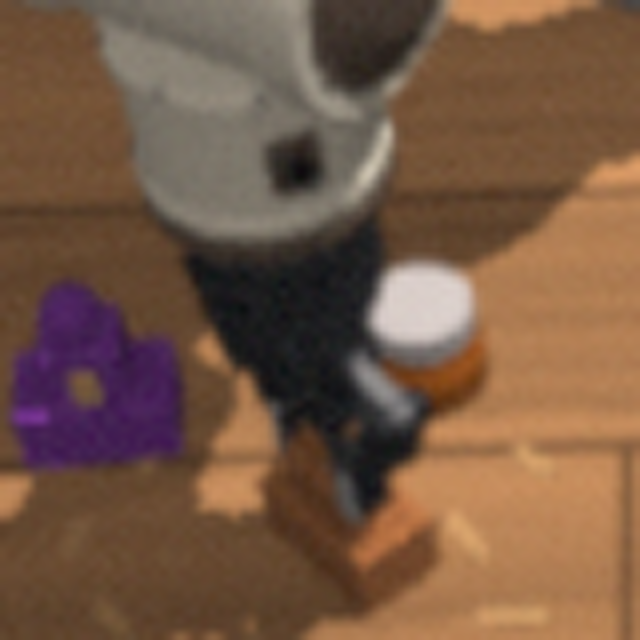

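```bash
python3 -m pendant '[{"tx":0,"ty":0,"tz":20,"roll":0},{"tx":0,"ty":0,"tz":40,"roll":0},{"tx":0,"ty":0,"tz":45,"roll":0},{"tx":0,"ty":0,"tz":35,"roll":0},{"tx":0,"ty":0,"tz":0,"roll":0}]'
python3 -m pendant '[{"tx":7.3,"ty":26.2,"tz":0,"roll":-0.079},{"tx":7.3,"ty":26.2,"tz":0,"roll":-0.079},{"tx":7.3,"ty":26.2,"tz":0,"roll":-0.079},{"tx":7.3,"ty":26.2,"tz":0,"roll":-0.079},{"tx":7.3,"ty":26.2,"tz":0,"roll":-0.079},{"tx":7.3,"ty":26.2,"tz":0,"roll":-0.079},{"tx":7.3,"ty":26.2,"tz":0,"roll":-0.079},{"tx":7.3,"ty":26.2,"tz":0,"roll":-0.079}]'
```

```text
time: 4.32
position: [0.4715, -0.1735, 0.3634]
ee_rot: [-1.575, -0.001, 0.735]
wrist_force: [0.4, -0.1, -2.0]
grip_width: 0.0352
time: 5.32
position: [0.5297, 0.0371, 0.3596]
ee_rot: [-1.571, 0.001, 0.1]
wrist_force: [-0.0, -0.7, -1.4]
grip_width: 0.0351
```

```bash
python3 -m pendant '[{"tx":7,"ty":26,"tz":0,"roll":-0.079},{"tx":7,"ty":26,"tz":0,"roll":-0.079},{"tx":7,"ty":26,"tz":0,"roll":-0.079},{"tx":7,"ty":26,"tz":0,"roll":-0.079},{"tx":7,"ty":26,"tz":0,"roll":-0.079},{"tx":0,"ty":0,"tz":0,"roll":0},{"tx":0,"ty":0,"tz":0,"roll":0}]'
python3 - <<'E'
from ov import *
cv2.imwrite('pics/g4.png',crop(S['scene'],270,120,110,110,6))
cv2.imwrite('pics/g4t.png',crop(S['top'],140,130,150,120,5))
E
```

```text
time: 6.2
position: [0.5646, 0.1658, 0.3599]
ee_rot: [-1.571, 0.001, -0.291]
wrist_force: [-0.4, 0.0, -1.5]
grip_width: 0.035
```

View pics/g4.png

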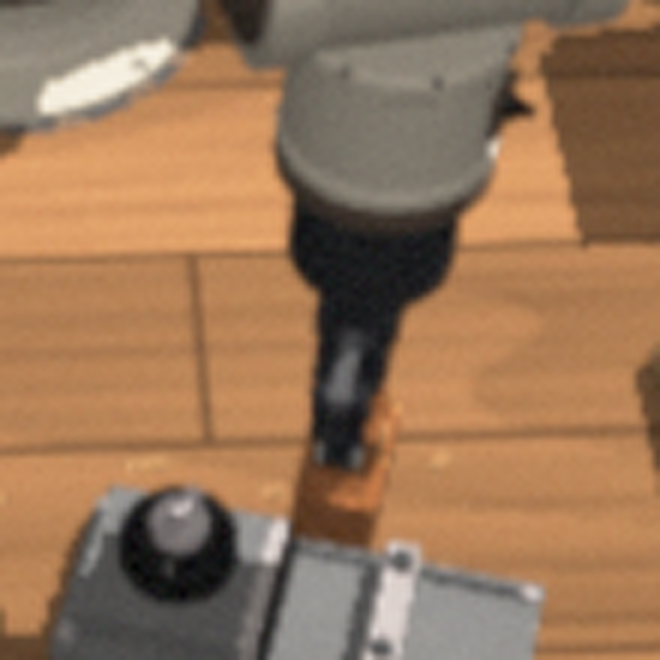

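View pics/g4t.png

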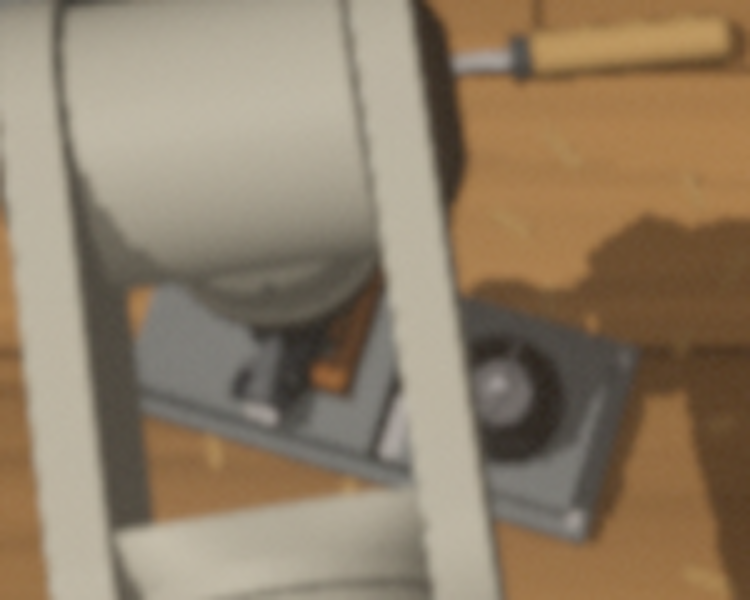

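```bash
python3 - <<'E'
from ov import *
c=np.array([.5646,.1658]);x=np.array([np.cos(-.291),np.sin(-.291)]);y=np.array([-x[1],x[0]])
for z in(.138,.173):
  for o in(-.0205,.0205):
    u,v=proj(S["scene"],[*(c+.035*x+o*y),z]); print(z,o,(u-270+.5)*6,(v-120+.5)*6)
E
```

```text
0.138 -0.0205 286.91762536259455 536.2709187442708
0.138 0.0205 366.79595225724177 552.4266274180453
0.173 -0.0205 291.58766088763514 493.9758968977412
0.173 0.0205 373.48617307025825 510.28251839501957
```

```bash
python3 - <<'E'
from ov import *
im=crop(S['scene'],305,180,50,50,14)
s=S['scene'];a=(s,im,14,305,180)
c=(.5646,.1658)
box(*a,c,-.291,-.035,.035,-.0205,.0205,[.138,.173],(0,255,255))
box(*a,(.5605,.1535),-.294,-.044,.044,.0407,.0587,[.047],(255,255,0))
box(*a,(.5605,.1535),-.294,-.044,.044,-.0175,-.0112,[.047],(255,0,255))
cv2.imwrite('pics/g5.png',im[:590])
E
```

```text
(no output)
```

View pics/g5.png

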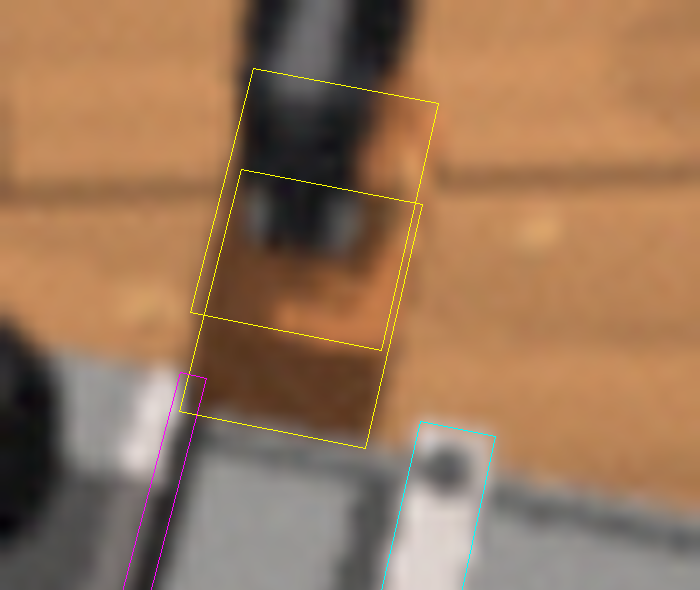

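```bash
python3 -m pendant '[{"tx":0,"ty":0,"tz":-28,"roll":0},{"tx":0,"ty":0,"tz":-28,"roll":0},{"tx":0,"ty":0,"tz":-26,"roll":0},{"tx":0,"ty":0,"tz":0,"roll":0},{"tx":0,"ty":0,"tz":0,"roll":0}]'
python3 - <<'E'
from ov import *
im=crop(S['scene'],290,180,70,70,10)
s=S['scene'];a=(s,im,10,290,180)
cv2.imwrite('pics/g6.png',im[:590])
E
```

```text
time: 7.12
position: [0.565, 0.1661, 0.2799]
ee_rot: [-1.57, -0.001, -0.292]
wrist_force: [0.2, -0.9, -1.3]
grip_width: 0.0351
```

View pics/g6.png

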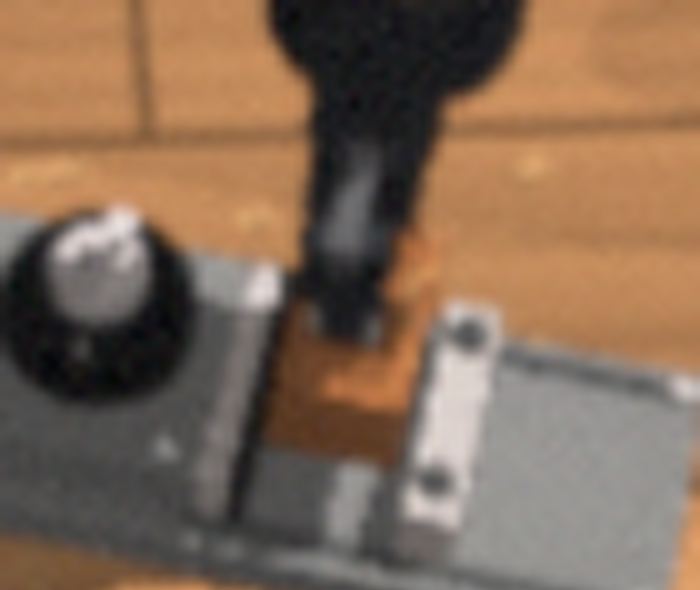

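```bash
python3 -m pendant '[{"tx":0.7,"ty":2.4,"tz":0,"roll":0},{"tx":0,"ty":0,"tz":-8,"roll":0},{"tx":0,"ty":0,"tz":-8,"roll":0},{"tx":0,"ty":0,"tz":0,"roll":0},{"tx":0,"ty":0,"tz":0,"roll":0}]'
python3 - <<'E'
from ov import *
im=crop(S['scene'],290,180,70,70,10)
s=S['scene'];a=(s,im,10,290,180)
cv2.imwrite('pics/g7.png',im[:590])
E
```

```text
time: 7.85
position: [0.5655, 0.1685, 0.2627]
ee_rot: [-1.571, 0.0, -0.292]
wrist_force: [0.6, 0.8, -1.6]
grip_width: 0.0351
```

View pics/g7.png

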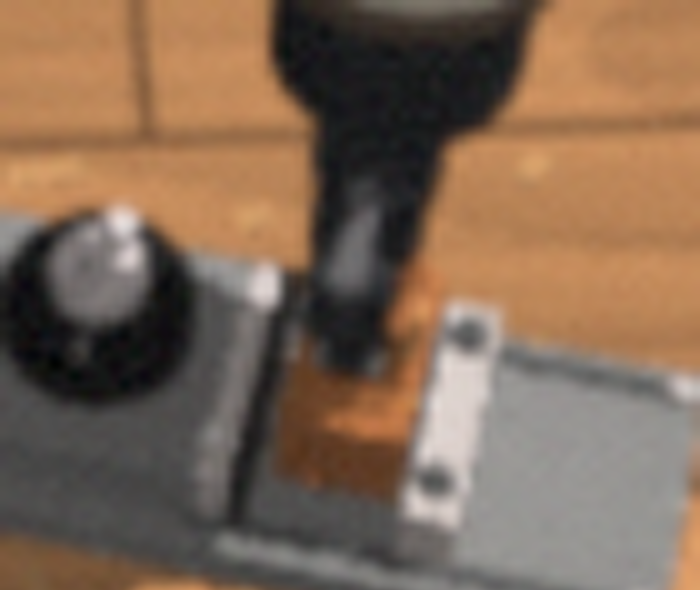

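```bash
python3 -m pendant '[{"tx":0,"ty":0,"tz":-7,"roll":0},{"tx":0,"ty":0,"tz":-7,"roll":0},{"tx":0,"ty":0,"tz":-5,"roll":0},{"tx":0,"ty":0,"tz":0,"roll":0},{"tx":0,"ty":0,"tz":0,"roll":0}]'
```

```text
time: 8.57
position: [0.5655, 0.1685, 0.2438]
ee_rot: [-1.571, -0.0, -0.292]
wrist_force: [0.2, 0.1, -1.2]
grip_width: 0.0351
```

```bash
python3 -m pendant '[{"tx":0,"ty":0,"tz":-1,"roll":0},{"tx":0,"ty":0,"tz":-1,"roll":0},{"tx":0,"ty":0,"tz":0,"roll":0}]'; python3 -m pendant '[{"tx":0,"ty":0,"tz":-0.7,"roll":0},{"tx":0,"ty":0,"tz":0,"roll":0}]'
```

```text
time: 8.95
position: [0.5654, 0.1685, 0.2416]
ee_rot: [-1.571, 0.0, -0.292]
wrist_force: [0.4, -0.8, -0.6]
grip_width: 0.0353
time: 9.2
position: [0.5654, 0.1686, 0.2415]
ee_rot: [-1.571, -0.0, -0.292]
wrist_force: [-3.8, 0.5, 6.5]
grip_width: 0.0348
```

```bash
python3 -m pendant '[{"tx":0,"ty":0,"tz":0,"roll":0},{"tx":0,"ty":0,"tz":0,"roll":0},{"tx":0,"ty":0,"tz":5,"roll":0},{"tx":0,"ty":0,"tz":20,"roll":0},{"tx":0,"ty":0,"tz":30,"roll":0},{"tx":0,"ty":0,"tz":35,"roll":0},{"tx":0,"ty":0,"tz":25,"roll":0},{"tx":0,"ty":0,"tz":0,"roll":0}]' 56
python3 - <<'E'
from ov import *
cv2.imwrite('pics/g8.png',crop(S['scene'],280,170,80,70,10)[:600])
E
```

```text
time: 10.2
position: [0.5656, 0.1686, 0.3583]
ee_rot: [-1.569, -0.003, -0.292]
wrist_force: [-0.7, 0.2, -0.2]
grip_width: 0.0561
```

View pics/g8.png

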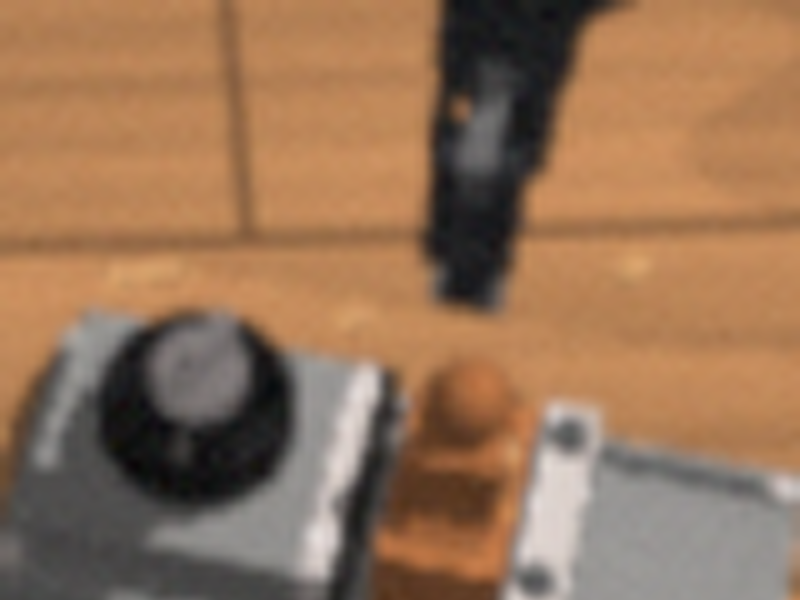

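```bash
python3 -m pendant '[{"tx":-3.2,"ty":-10.3,"tz":0,"roll":0.1615},{"tx":-3.2,"ty":-10.3,"tz":0,"roll":0.1615},{"tx":-3.2,"ty":-10.3,"tz":0,"roll":0.1615},{"tx":-3.2,"ty":-10.3,"tz":0,"roll":0.1615},{"tx":-3.2,"ty":-10.3,"tz":0,"roll":0.1615},{"tx":-3.2,"ty":-10.3,"tz":0,"roll":0.1615},{"tx":-3.2,"ty":-10.3,"tz":0,"roll":0.1615},{"tx":-3.2,"ty":-10.3,"tz":0,"roll":0.1615}]' 85
python3 -m pendant '[{"tx":0,"ty":0,"tz":-20,"roll":0},{"tx":0,"ty":0,"tz":-20,"roll":0},{"tx":0,"ty":0,"tz":0,"roll":0}]'
python3 - <<'E'
from ov import *
cv2.imwrite('pics/g9.png',crop(S['scene'],260,130,100,100,6)[:600])
cv2.imwrite('pics/g9t.png',crop(S['top'],150,150,130,100,6)[:600])
E
```

```text
time: 11.3
position: [0.5396, 0.0858, 0.3548]
ee_rot: [-1.569, 0.001, 1.005]
wrist_force: [-0.4, 0.4, 0.3]
grip_width: 0.0852
time: 11.68
position: [0.5394, 0.0861, 0.3139]
ee_rot: [-1.568, 0.002, 1.0]
wrist_force: [-0.2, -0.1, -0.0]
grip_width: 0.0849
```

View pics/g9.png

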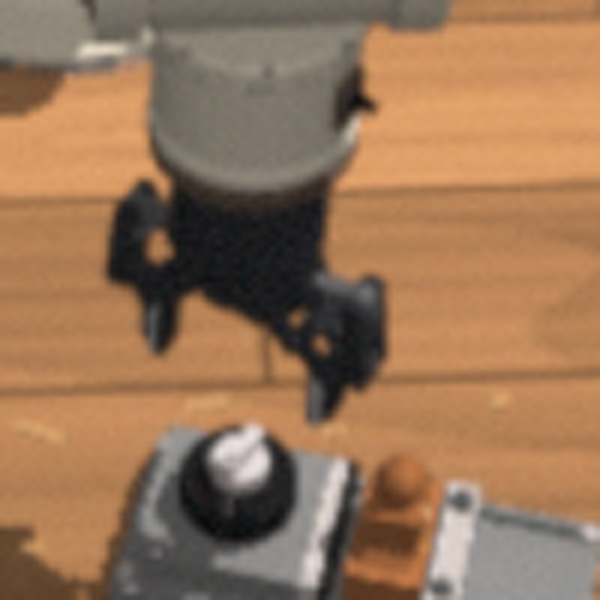

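View pics/g9t.png

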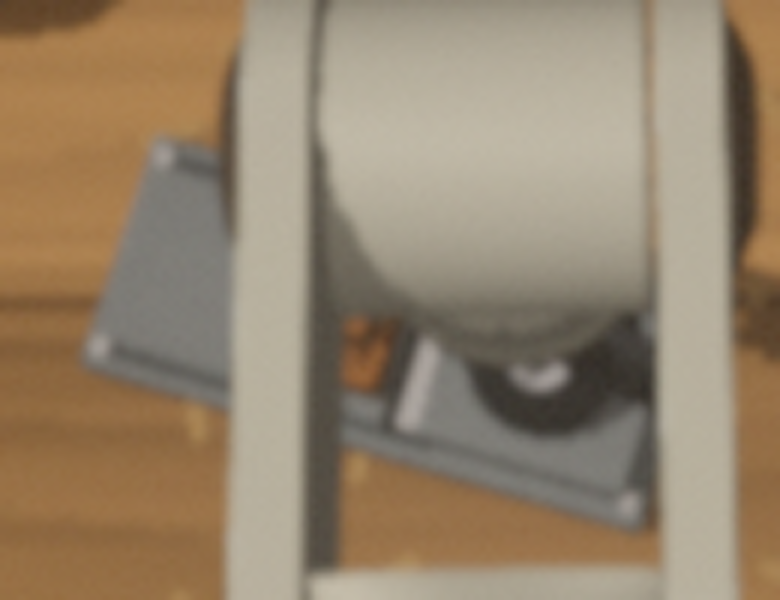

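```bash
python3 - <<'E'
from ov import *
for z in(.135,.14,.145,.15,.155):
  print(z,[np.round(proj(S["scene"],[.5394+k*.0243,.0861+k*.0379,z]),1) for k in(-1,1)])
print(proj(S["scene"],[.540,.0865,.074]))
E
```

```text
0.135 [array([287.4, 190.8]), array([312.5, 202.2])]
0.14 [array([287.4, 189.8]), array([312.6, 201.2])]
0.145 [array([287.4, 188.8]), array([312.7, 200.2])]
0.15 [array([287.4, 187.8]), array([312.8, 199.2])]
0.155 [array([287.4, 186.8]), array([312.9, 198.2])]
(np.float64(299.37555919286797), np.float64(208.2784020311586))
```

```bash
python3 -m pendant '[{"tx":0.6,"ty":0.4,"tz":-30,"roll":0},{"tx":0,"ty":0,"tz":-30,"roll":0},{"tx":0,"ty":0,"tz":-18,"roll":0},{"tx":0,"ty":0,"tz":-8,"roll":0},{"tx":0,"ty":0,"tz":0,"roll":0},{"tx":0,"ty":0,"tz":0,"roll":0}]'
python3 - <<'E'
from ov import *
cv2.imwrite('pics/g10.png',crop(S['scene'],260,160,80,80,8)[:600])
E
```

```text
time: 12.62
position: [0.5407, 0.0866, 0.2309]
ee_rot: [-1.572, -0.001, 1.0]
wrist_force: [0.9, -0.0, -0.0]
grip_width: 0.0849
```

View pics/g10.png

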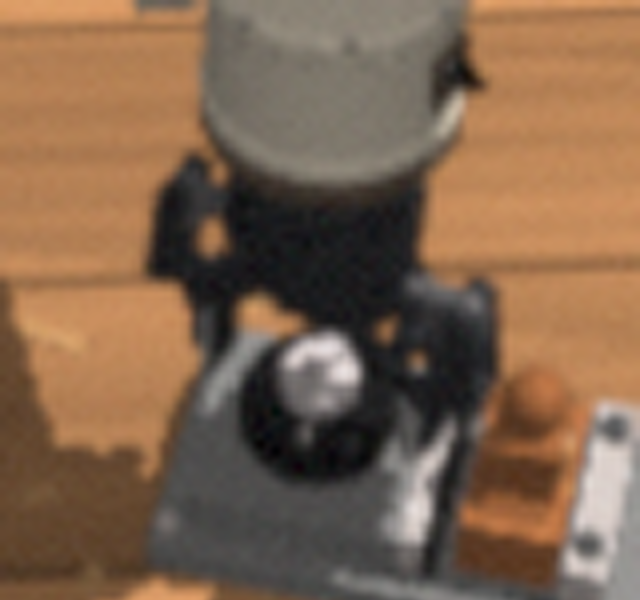

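```bash
python3 -m pendant '[{"tx":0,"ty":0,"tz":-4,"roll":0},{"tx":0,"ty":0,"tz":0,"roll":0}]' 70 40
python3 -m pendant '[{"tx":0,"ty":0,"tz":0,"roll":0},{"tx":0,"ty":0,"tz":0,"roll":0},{"tx":0,"ty":0,"tz":0,"roll":0}]' 50 40
python3 - <<'E'
from ov import *
from cell import status
s=status.state();print(s['wrist_force'],s['wrist_torque'],s['joint_pos'])
cv2.imwrite('pics/g11.png',crop(S['scene'],260,160,80,80,8)[:600])
cv2.imwrite('pics/g11t.png',crop(S['top'],150,150,130,100,6)[:600])
E
```

```text
time: 12.98
position: [0.5403, 0.0865, 0.2257]
ee_rot: [-1.57, 0.0, 1.0]
wrist_force: [0.0, 0.5, -1.0]
grip_width: 0.0699
time: 13.35
position: [0.5403, 0.0864, 0.2263]
ee_rot: [-1.571, 0.001, 1.0]
wrist_force: [-4.0, -1.5, 5.8]
grip_width: 0.0622
[-4.5772 -2.3119  6.5886] [-0.5066  0.7512  0.01  ] [ 0.0179  0.2206  1.7313 -0.0005  1.1901 -0.9819]
```

View pics/g11.png

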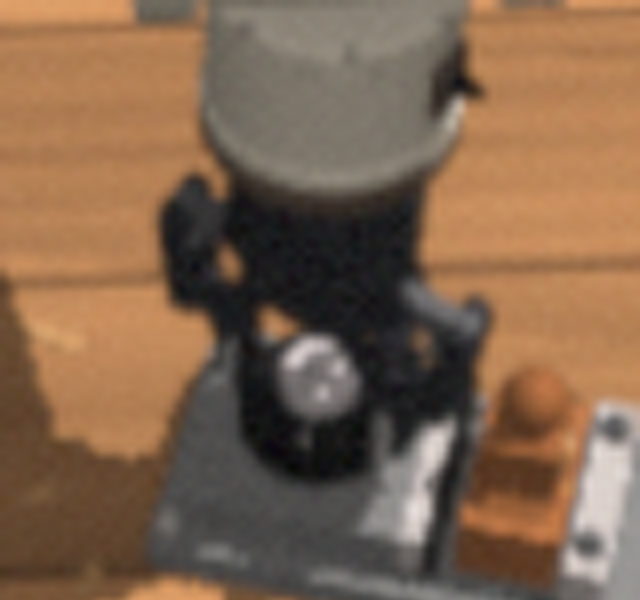

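View pics/g11t.png

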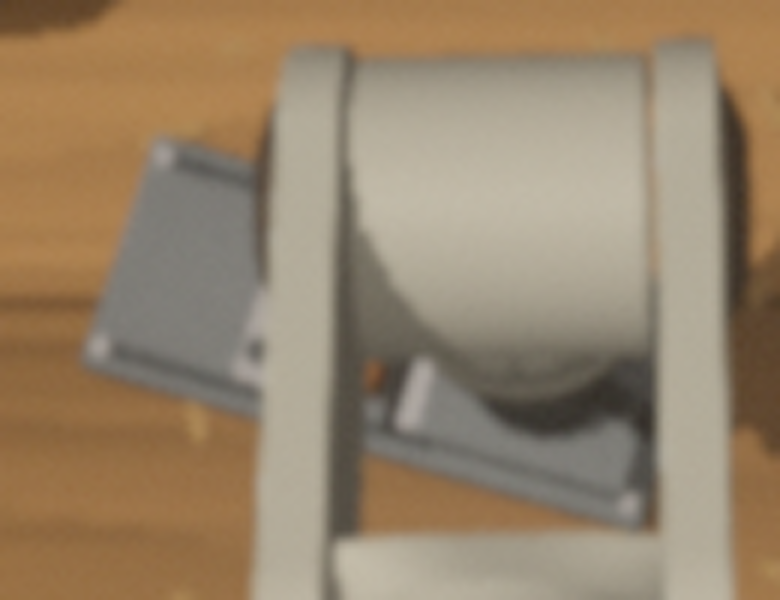

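```bash
cat > st.py <<'E'
from cell import status
import numpy as np
np.set_printoptions(precision=3,suppress=True)
s=status.state();print(s['time'],s['position'],s['ee_rot'][2],s['wrist_force'],s['wrist_torque'],"j6",s['joint_pos'][5],s['tau'][5],s['grip_width'])
E
python3 -m pendant '[{"tx":0,"ty":0,"tz":0,"roll":0},{"tx":0,"ty":0,"tz":0,"roll":0}]' 50 60; python3 st.py
python3 -m pendant '[{"tx":0,"ty":0,"tz":0,"roll":-0.05},{"tx":0,"ty":0,"tz":0,"roll":-0.05},{"tx":0,"ty":0,"tz":0,"roll":-0.05},{"tx":0,"ty":0,"tz":0,"roll":-0.05}]'; python3 st.py
python3 -m pendant '[{"tx":0,"ty":0,"tz":0,"roll":-0.05},{"tx":0,"ty":0,"tz":0,"roll":-0.05},{"tx":0,"ty":0,"tz":0,"roll":-0.05},{"tx":0,"ty":0,"tz":0,"roll":-0.05}]'; python3 st.py
```

```text
time: 13.7
position: [0.5403, 0.0864, 0.2265]
ee_rot: [-1.571, 0.001, 1.0]
wrist_force: [-4.3, -1.4, 9.1]
grip_width: 0.0618
13.7 [0.54  0.086 0.227] 1.0000646501713406 [-4.265 -1.395  9.088] [-0.465  0.979  0.004] j6 -0.9819682805079339 -0.010384591296315193 0.06180870591923396
time: 14.2
position: [0.5402, 0.0862, 0.2265]
ee_rot: [-1.571, 0.001, 0.799]
wrist_force: [-8.0, -5.2, 10.7]
grip_width: 0.0625
14.2 [0.54  0.086 0.226] 0.7987002838686146 [-7.962 -5.234 10.688] [-0.984  1.406  0.311] j6 -0.7805416024293231 -0.9961064904928207 0.06245825375018962
time: 14.7
position: [0.54, 0.0861, 0.2264]
ee_rot: [-1.571, 0.002, 0.599]
wrist_force: [-11.2, -7.4, 12.9]
grip_width: 0.062
14.7 [0.54  0.086 0.226] 0.5986650050965809 [-11.186  -7.39   12.904] [-1.295  1.904  0.352] j6 -0.5805760994452666 -0.988311655819416 0.061979229775670656
```

```bash

python3 -m pendant '[{"tx":-0.8,"ty":-0.5,"tz":0.5,"roll":-0.05},{"tx":0,"ty":0,"tz":0,"roll":-0.05},{"tx":0,"ty":0,"tz":0,"roll":-0.05},{"tx":0,"ty":0,"tz":0,"roll":-0.05}]'; python3 st.py
python3 - <<'E'
from ov import *
cv2.imwrite('pics/g12.png',crop(S['scene'],260,160,80,80,8)[:600])
E
```

```text
time: 15.2
position: [0.5395, 0.0858, 0.2266]
ee_rot: [-1.571, 0.001, 0.399]
wrist_force: [-3.3, -4.8, 2.9]
grip_width: 0.062
15.2 [0.539 0.086 0.227] 0.3986278917148627 [-3.262 -4.79   2.905] [-0.777  0.795  0.299] j6 -0.38146953194981353 -1.0039831325411797 0.061973488482601556
```

View pics/g12.png

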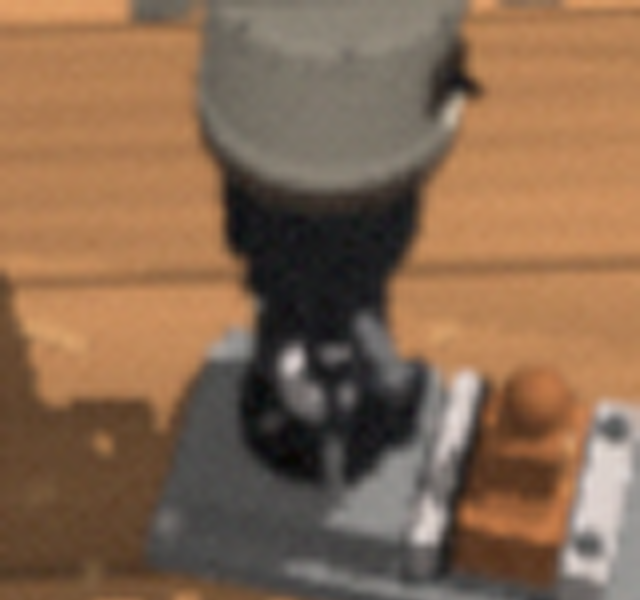

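```bash

python3 -m pendant '[{"tx":0,"ty":-0.3,"tz":0,"roll":-0.05},{"tx":0,"ty":0,"tz":0,"roll":-0.05},{"tx":0,"ty":0,"tz":0,"roll":-0.05}]' >/dev/null; python3 st.py
python3 -m pendant '[{"tx":0,"ty":0,"tz":0,"roll":-0.03},{"tx":0,"ty":0,"tz":0,"roll":-0.03}]' >/dev/null; python3 st.py
python3 -m pendant '[{"tx":0,"ty":0,"tz":0,"roll":-0.03},{"tx":0,"ty":0,"tz":0,"roll":-0.03}]' >/dev/null; python3 st.py
```

```text
15.675 [0.539 0.086 0.227] 0.24866391770352747 [-5.95  -2.515  5.524] [-0.434  1.207  0.327] j6 -0.2320509860909958 -0.9945404157042503 0.06183180744826033
15.925 [0.539 0.086 0.227] 0.1893390833195867 [-7.184 -3.163  6.087] [-0.501  1.296  0.343] j6 -0.1727280833756479 -0.45370375737547874 0.06166937571581036
16.175 [0.539 0.086 0.227] 0.12936096371017847 [-8.177 -2.64   7.253] [-0.514  1.464  0.36 ] j6 -0.11271556597786064 -0.4642079025506973 0.062192004645397626
```

```bash
python3 - <<'E'
from ov import *
cv2.imwrite('pics/g13.png',crop(S['scene'],290,190,60,50,12)[:600])
E
```

```text
(no output)
```

View pics/g13.png

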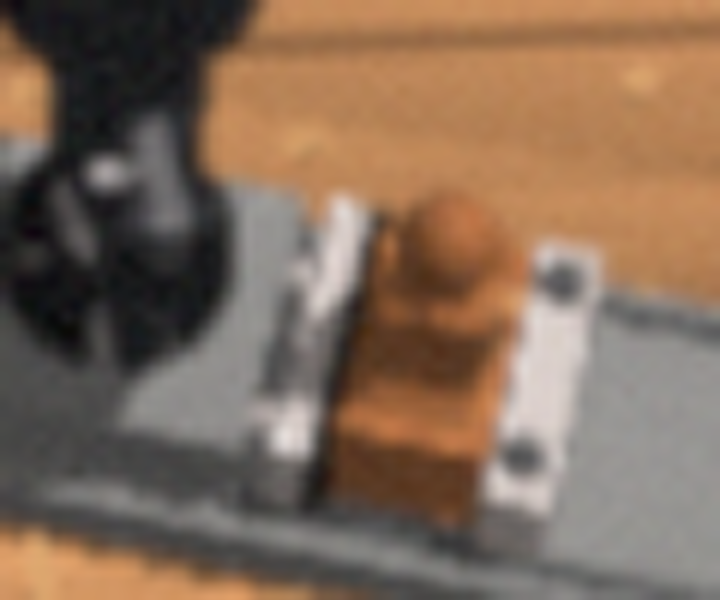

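```bash

python3 -m pendant '[{"tx":-0.6,"ty":-0.2,"tz":0.3,"roll":-0.03},{"tx":0,"ty":0,"tz":0,"roll":-0.03}]' >/dev/null; python3 st.py
python3 -m pendant '[{"tx":0,"ty":0,"tz":0,"roll":-0.03},{"tx":0,"ty":0,"tz":0,"roll":-0.03}]' >/dev/null; python3 st.py
```

```text
16.525 [0.539 0.085 0.227] 0.06837866230771406 [-3.503 -1.749  0.96 ] [-0.24   0.676  0.36 ] j6 -0.052192424803161566 -0.49086950719356537 0.061878000483439506
16.775 [0.539 0.085 0.227] 0.008184631295196976 [-4.896 -2.095  1.49 ] [-0.361  1.08   0.487] j6 0.008034440875567112 -0.3371255658566952 0.06180010373973061
```

```bash

python3 -m pendant '[{"tx":0,"ty":0,"tz":0,"roll":0}]' >/dev/null; python3 st.py
python3 - <<'E'
from ov import *
cv2.imwrite('pics/g14.png',crop(S['scene'],290,190,60,50,12)[:600])
E
python3 st.py
```

```text
16.9 [0.539 0.085 0.227] 0.008398423658421805 [-4.844 -2.602 -0.137] [-0.407  1.022 -0.098] j6 0.007787132369660933 0.2562465984374285 0.061790760321834906
17.0 [0.539 0.085 0.227] 0.008717021149046822 [-5.368 -1.696  1.881] [-0.346  1.048 -0.134] j6 0.007420837089826003 -0.11780352797359228 0.06219055739221585
```

View pics/g14.png

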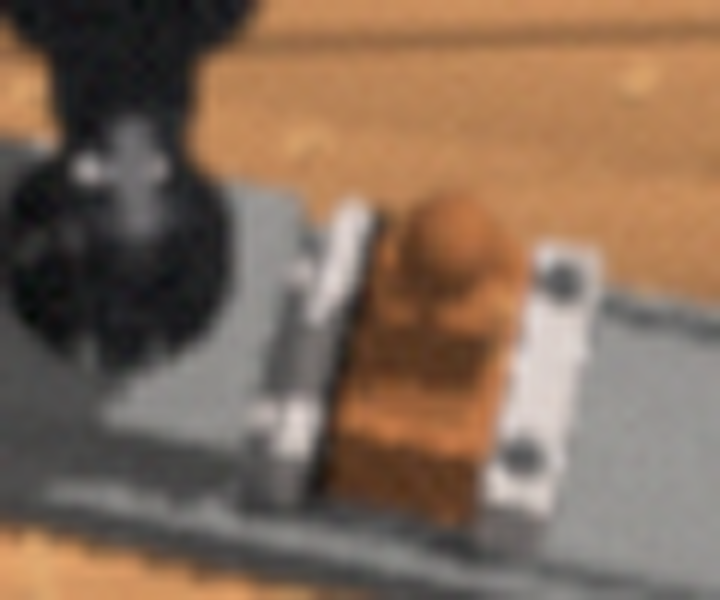

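```bash

python3 -m pendant '[{"tx":0,"ty":0,"tz":0,"roll":-0.008}]' >/dev/null; python3 st.py
```

```text
17.125 [0.539 0.085 0.227] 0.0009813341516853313 [-5.527 -3.08   1.261] [-0.385  1.059  0.45 ] j6 0.015205668511435122 0.17926471307873726 0.061686163186961254
```

```bash

python3 -m pendant '[{"tx":0,"ty":0,"tz":0,"roll":0},{"tx":0,"ty":0,"tz":0,"roll":0},{"tx":0,"ty":0,"tz":0,"roll":0},{"tx":0,"ty":0,"tz":0,"roll":0}]' 84 >/dev/null; python3 st.py
python3 -m pendant '[{"tx":0,"ty":0,"tz":15,"roll":0},{"tx":0,"ty":0,"tz":30,"roll":0},{"tx":0,"ty":0,"tz":40,"roll":0},{"tx":0,"ty":0,"tz":45,"roll":0},{"tx":-10,"ty":-50,"tz":20,"roll":0},{"tx":-10,"ty":-50,"tz":0,"roll":0},{"tx":-10,"ty":-50,"tz":0,"roll":0},{"tx":-10,"ty":-50,"tz":0,"roll":0}]'
python3 -m pendant '[{"tx":-10,"ty":-50,"tz":0,"roll":0},{"tx":-10,"ty":-50,"tz":0,"roll":0},{"tx":0,"ty":0,"tz":0,"roll":0}]'
python3 - <<'E'
from ov import *
cv2.imwrite('pics/f_s.png',crop(S['scene'],265,180,110,75,7)[:600])
cv2.imwrite('pics/f_t.png',crop(S['top'],155,160,120,85,6)[:600])
cv2.imwrite('pics/f_full.png',S['top']['color'][:,:,::-1])
E
```

```text
17.625 [0.539 0.086 0.227] 0.0019150171482555933 [-0.337 -0.555 -0.486] [-0.058  0.018  0.012] j6 0.01424246099110127 0.00478375906823203 0.08383735639846278
time: 18.62
position: [0.4983, -0.1159, 0.3781]
ee_rot: [-1.571, -0.001, 0.002]
wrist_force: [0.1, -0.9, 0.4]
grip_width: 0.0838
time: 19.0
position: [0.4782, -0.2171, 0.3777]
ee_rot: [-1.572, -0.0, -0.002]
wrist_force: [0.0, 0.1, -0.4]
grip_width: 0.0841
```

View pics/f_s.png

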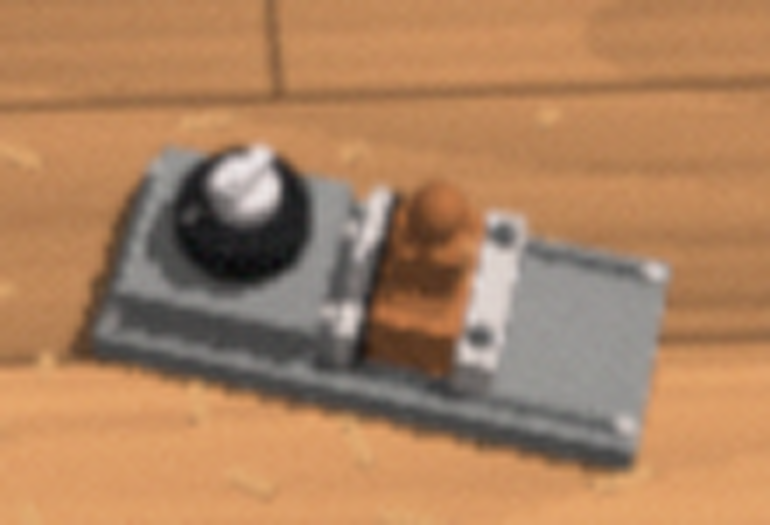

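View pics/f_t.png

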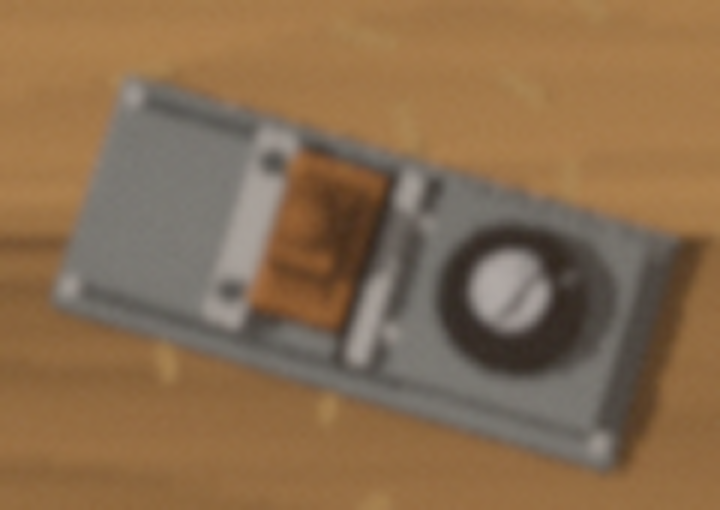

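View pics/f_full.png

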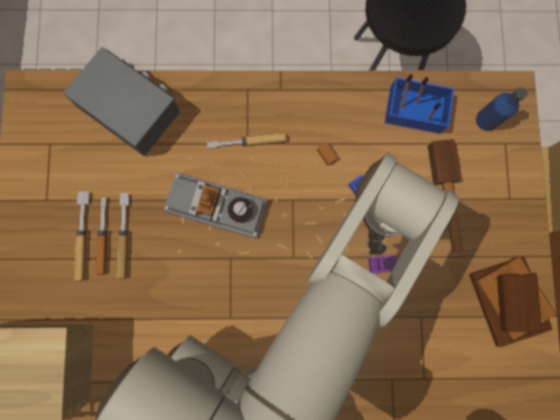

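```bash
python3 -c "
from cell import r; print(r.close_job())"
```

```text
the job is handed in; nothing more can be done
None
```

The brown figure stands upright in the vise, about midway along the jaws and square to them. It is clamped against the back stop at an estimated 15–18 N. I turned only the outer ring, about 1.0 rad clockwise in a single grip, then let go, backed the arm well clear and handed the job in at about 19 s.

**Checks that agreed**
- **Ring:** in the final top view its mark had moved about 57° (0.99 rad), matching the wrist rotation, so the grip did not slip.
- **Inner knob:** its bar looks the same as at the start.
- **Seating:** the figure touches both the stop and the jaw.
- **Other things on the bench:** the ones I could see had not moved. The arm hid part of the mallet, the wax jar and the blue and purple look-alikes in that view.

**Less certain**
- **Clamp force:** I have only the wrist torque to go on. It read about 0.32 N m (0.30–0.35) turning freely and 0.45–0.49 N m at the end. The free-running value shifted with side load on the gripper, so the force could be off by about 4 N.
- **Torque after stopping:** it fell to about -0.1 N m once the ring stopped, so I used the readings taken during the turn. I turned a further 0.008 rad as a check, and it read 0.45 N m.

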